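# Open the child-safe cleaner bottle beside the ultrasonic bath

## Robot

A 7-joint arm with a two-finger parallel gripper is mounted at the origin on the work surface. World frame = base frame: x ahead of the robot, y to its left, z up, the work surface at z = 0. Lengths are in m, angles in degrees, forces in N, time in s.
With the tool pointing down it reaches from about 0.4 to 0.875 m from the base axis. Payload 6.5 kg.
Tool frame: the origin (TCP) lies midway between the tips of the shut fingers; the grasp point (between the pads) lies 19 mm behind it (r.grip_point_offset is the z of the grasp point in the tool frame, in m); z points along the fingers, y is the line along which they close (so a half turn about z gives the same grasp; the last joint's range is limited). The gripper opens to 88 mm and grips with 3 to 60 N. Pads are 18 mm wide; open, the fingers measure 123 mm over their backs; the gripper's body (75 mm by 187 mm) begins 45 mm behind the grasp point.
Start: joints at [-78.392, 30.733, -0.252, 88.115, 0.149, 61.152, -4.079], TCP at [0.173, 0.627, 0.239] pointing down, gripper open.
Joint ranges: [-154.64, 154.64], [-21.42, 123.67], [-72.66, 72.17], [13.99, 137.28], [-74.86, 254.86], [10.95, 109.41], [-158.01, 158.01]. Speed limits (degrees/s): [136.94, 136.94, 180, 180, 180, 180, 180].

## Interface

Orientations are given as [roll, pitch, yaw] about the fixed x, y, z axes, in that order (R = Rz(yaw) Ry(pitch) Rx(roll)).
In Python, from workcell import r gives the robot as it stands.
- The arm moves only by the tool arm_command, never from a script. Its argument "deltas" is a list of rows, each a list of 5 numbers: the shift along the world's x, y, z in m, then the turn about the world's z in degrees, then the opening, from 0 (shut) to 1 (fully open). In form: [[x, y, z, turn, gripper], ...]. A call has 1 to 20 rows; each row shifts and turns the commanded pose from where the row before left it; what a row does not reach is not made up. A row lasts 1/12 s, in which the tool goes at most 41.7 mm and 7.16 degrees, less where a joint would pass 70% of its speed; a pose out of reach is approached as far as the arm can. A call is refused whole if a number of a shift passes 0.0417 or a number of a turn 7.16, either way. A call with a gripper value outside its range is refused whole. The fingers move at their own pace and stop on an object; the grip force is fixed at half the most. Time passes only in rows, so rows that do not move let the fingers close. It gives the time, the measured TCP pose, the force, the opening and the grip force at its end, in the units of the state.
- r.get_state(): the state, without advancing time (a new reading comes with each control period).
- r.grab_frame(name): name is "side" or "top" or "wrist"; returns a dict with "frame" (420x560x3 uint8, red, green, blue), "K" (3x3 intrinsics, pixels), "R" (3x3) and "t" (3): a world point X has camera coordinates R X + t; the wrist camera has in their place "tool_from_camera" (4x4, takes a point from camera to tool coordinates, whose origin is the TCP and whose axes are the flange's). Camera axes: x right, y down, z forward; pixel columns grow to the right and rows downward; lengths in m; the calibration is good to about 2 mm. A picture is of the moment at which its call begins: read the wrist's pose just before it. There is no depth.
- r.sign_off(): hands the job in; it is judged then, once.
Trained networks look in a picture, given as the dict that the camera call returned (one of the last four; its "shot" number tells which), for a name from the list of things; names that differ only in an ending like _2 or _b are one class to them, and where a whole thing is asked for, a point or a joint stands for the part that bears it (a point fixed in the world has none). Each returns a list of dicts, best first, with "confidence" (0 to 1); they miss things now and then, are a little off and sometimes report something else, mostly with a low value. They report only what shows in the picture. A call takes as long as a camera call.
- r.trace(picture, target): "mask" (420x560 bool, what is visible of it) and "at" ([column, row] in pixels, amid what is visible of it).
- r.spot_point(picture, target): "at" ([column, row] in pixels: a listed point, or the origin of a listed thing).
The state is a dict: "t": time; "joint_positions": joint angles; "dq": joint speeds; "joint_efforts": joint torques, N m; "tcp_pos": TCP position; "tcp_rot": TCP orientation; "force": force on the tool from outside, world axes, zero at the start; "ft_torque": the same for the moment, N m; "width": opening from 0.0 (shut) to 1.0 (fully open); "gripper_force": force on a finger pad.
Only numpy, scipy, OpenCV 4.12 (cv2) and the standard library are available. Lean on these libraries where they do the work, as an engineer would, in place of code of your own. Each camera call takes 0.05 s, during which the arm holds its last target. There are 200 camera calls.

## Task

Open the clamped cleaner bottle so that a colleague can draw a dose for the ultrasonic bath: pull the snapped-on measuring cup up off the bottle and set it down, mouth down as it comes, standing free in the low metal tray without dropping it; then press the bottle's child-safe cap down and, while it is pressed, twist it anticlockwise until it is free. Lift the cap off and finish still holding it in the gripper, level and about 5 to 10 cm straight above the bottle's open mouth; leave the multimeter, the board stand and the small amber bottle where they are.

Things in the scene. Friction and masses are not known exactly. Their poses are not given: they have to be found in the camera images.
- bottle: White round plastic cleaner bottle, 74 mm across, banded into a steel bracket screwed to the bench: cannot lift, tip or turn. Origin: centre of the underside of the foot plate (120 mm in its x, 105 mm in y, 4 mm thick), on the bench; z up along the bottle's axis. A bracket plate stands at its +x side and screw tabs at +y (to 50 mm from the axis), all below 100 mm.
- cup_seat (a point): centre of the top of the bottle's shoulder flange (60 mm across), 130 mm above the bench, on the bottle's axis: the cup's rim sits here. On the flange stands a collar 45 mm across, 8 mm high, with four small spring snap bumps (reaching 10 mm above the flange, 25 mm from the axis), and above it the neck.
- mouth (a point): centre of the bottle's mouth, 165.5 mm above the bench, on the bottle's axis, under the cap, which is under the cup at the start
- cup_grip (a point): Measuring cup: frosted see-through plastic, straight round wall 57 mm outside, 54 mm tall, closed flat end up, open mouth down, four fine moulded lines round it, about 35 g. This point: on its axis, half-way up (27 mm above its rim); z up. At the start it is upside down over the cap, rim 130 mm and flat top 184 mm above the bench.
- cup: the same cup; origin: centre of its mouth (rim plane), z up. A bead inside its mouth is snapped under the bottle's spring bumps: a straight pull up of about 7 N (4 to 10 N) makes the snap give within the first 5 mm; then it slides freely. Raised 55 mm it is clear of the cap.
- cap_grip (a point): Child-safe cap, under the cup at the start: white ribbed plastic, 44 mm outside, 26 mm tall, about 25 g. This point: on its axis, half-way up, 165 mm above the bench when locked (cap from 152 to 178 mm); z up. Gripped round its sides at or above this point, fingertips reaching 19 mm lower stay clear of the bottle even when it is pressed.
- cap: the same cap; origin: centre of its lower edge. A spring holds it up in a lug lock: pressing it straight down takes 6 N to start, 11 N at its full travel of 6 mm. Held down 4 to 6 mm it turns anticlockwise from above (+yaw; about 0.1 N m); clockwise is stopped. Free to lift off after 0.75 rad: turn 0.9 to 1.3. Unpressed it cannot turn or lift. Its x is along the bottle's x when locked.
- tray: Low open grey metal tray fixed to the bench, 200 mm (its x) by 170 mm (its y), floor 3 mm above the bench, rim 10 mm high and 3 mm thick. Origin: centre of its underside; z up. The cup standing in it has its rim 3 mm and its flat top 57 mm above the bench.
- multimeter: bystander: black bench multimeter lying on its back, loose, 160 x 82 mm and 38 mm high; origin at the centre of its underside
- board_stand: bystander: loose small circuit-board stand, 90 x 130 mm foot, 57 mm high, carrying a board; origin at the centre of its underside
- flask: bystander: loose small amber bottle with a black lid, 56 mm across, 96 mm tall; origin at the centre of its underside

How it is judged:
By the outcome, as a careful person would: the job done as asked, in the order asked, and still so for the second after the job is handed in, while the arm keeps its last pose, push and grip.
It also fails if it takes over 56 s, if anything falls off the work surface, if the arm or the gripper's body presses on something with over 40 N, if the wrist force passes 120 N, or if a joint passes its speed limit or range.

## Working session

There is one attempt and no reset: what is moved stays moved. The work goes in short steps, Python scripts to look and compute and a tool call to move; the robot and the scene stay as the last step left them, time stands still between calls to the robot, and variables do not carry over. Pictures are saved under pics/ and viewed, at most 10 in all, crops included, and the job is handed in when it is done.

Besides the shell and the picture viewer there is one more tool, called by a JSON object that holds its "name" and its "arguments". arm_command: Moves the arm, as the interface text tells. Its arguments: {"type":"object","properties":{"deltas":{"type":"array"}},"required":["deltas"]}

```bash
mkdir -p pics; cat > h.py <<'E'
import numpy as np, cv2
from workcell import r
def ray(p,uv):
    d=np.linalg.inv(p["K"])@np.array([uv[0],uv[1],1.]); R=np.array(p["R"]); t=np.array(p["t"])
    return -R.T@t, R.T@d
def atz(p,uv,z):
    c,d=ray(p,uv); return c+d*(z-c[2])/d[2]
def tri(ps):
    A=np.zeros((3,3));b=np.zeros(3)
    for p,uv in ps:
        c,d=ray(p,uv); d=d/np.linalg.norm(d); M=np.eye(3)-np.outer(d,d); A+=M;b+=M@c
    return np.linalg.solve(A,b)
def save(p,n): cv2.imwrite("pics/"+n,cv2.cvtColor(p["frame"],cv2.COLOR_RGB2BGR))
E
python3 - <<'E'
from h import *
np.set_printoptions(precision=4,suppress=True)
s=r.get_state(); print(s["tcp_pos"],s["tcp_rot"],s["force"],s["width"])
P={n:r.grab_frame(n) for n in("side","top")}
for n,p in P.items(): save(p,n+"0.png")
Z=dict(bottle=0,cup_grip=.157,cup=.13,cup_seat=.13,tray=0,multimeter=0,board_stand=0,flask=0)
for k,z in Z.items():
    u=[]
    for n,p in P.items():
        d=r.spot_point(p,k)
        if d: u.append((p,d[0]["at"])); print(k,n,np.round(d[0]["at"]),round(d[0]["confidence"],2),atz(p,d[0]["at"],z))
    if len(u)==2: print("   tri",tri(u))
E
python3 -c "
import cv2,numpy as np
a=[cv2.imread('pics/%s0.png'%n) for n in('side','top')]
cv2.imwrite('pics/both.png',cv2.resize(np.vstack(a),(400,600)))"
```

```text
[0.1725 0.6261 0.2378] [-179.9029    0.0062  164.6039] [ 0.7179 -0.3157 -0.0549] 0.9990401125537055
bottle side [255. 294.] 0.94 [ 0.4877 -0.1643  0.    ]
bottle top [328. 258.] 0.74 [ 0.4865 -0.1643  0.    ]
   tri [ 0.4871 -0.1644  0.0002]
cup_grip side [256. 250.] 0.58 [ 0.4947 -0.1657  0.157 ]
cup_grip top [338. 259.] 0.58 [ 0.4819 -0.1685  0.157 ]
   tri [ 0.4879 -0.1688  0.1608]
cup side [253. 258.] 0.95 [ 0.489  -0.1636  0.13  ]
cup top [335. 258.] 0.61 [ 0.4828 -0.1667  0.13  ]
   tri [ 0.4856 -0.1666  0.1335]
cup_seat side [257. 256.] 0.73 [ 0.4985 -0.159   0.13  ]
cup_seat top [337. 256.] 0.86 [ 0.4894 -0.1706  0.13  ]
   tri [ 0.4929 -0.1694  0.1414]
tray side [240. 218.] 0.93 [0.5012 0.1312 0.    ]
tray top [224. 255.] 0.92 [0.4953 0.1245 0.    ]
   tri [0.4976 0.1234 0.007 ]
multimeter side [270. 394.] 0.89 [ 0.4667 -0.4227  0.    ]
multimeter top [424. 267.] 0.93 [ 0.4599 -0.4317  0.    ]
   tri [ 0.4627 -0.428   0.0116]
board_stand side [215. 166.] 0.83 [0.4647 0.432  0.    ]
board_stand top [120. 265.] 0.83 [0.4705 0.4141 0.    ]
   tri [0.4668 0.4091 0.0149]
flask side [309. 229.] 0.69 [ 0.6939  0.0352 -0.    ]
flask top [264. 187.] 0.7 [0.6866 0.0148 0.    ]
   tri [0.6845 0.0139 0.0206]
```

View pics/top0.png

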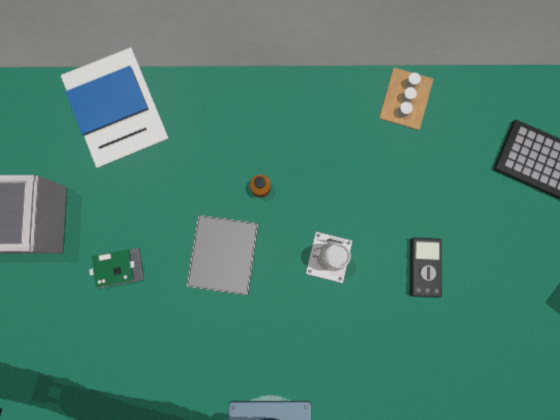

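View pics/side0.png

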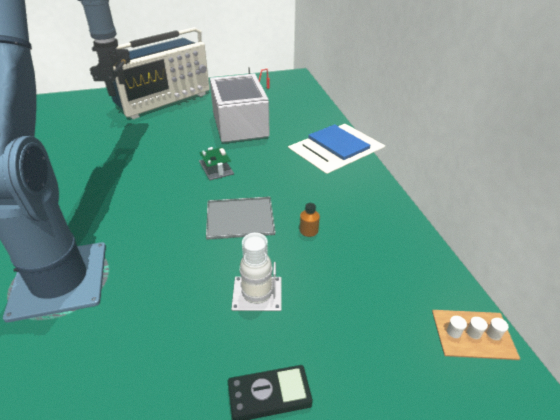

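The pictures show the bottle with its cup at top-view (335,257), the tray at (223,255) and the flask at (260,186), and nothing stands in the way above about 0.2 m. I'm moving above the bottle by way of a point in front of the robot.

{"name": "arm_command", "arguments": {"deltas": [[0.01,-0.012,0.005,-3,1],[0.02,-0.0233,0.005,-5,1],[0.02,-0.0233,0.005,-5,1],[0.02,-0.0233,0.005,-5,1],[0.02,-0.0233,0.005,-5,1],[0.02,-0.0233,0.005,-5,1],[0.02,-0.0233,0.005,-5,1],[0.02,-0.0233,0.005,-5,1],[0.02,-0.0233,0.005,-5,1],[0.02,-0.0233,0.005,-5,1],[0.02,-0.0233,0.005,-5,1],[0.02,-0.0233,0.005,-5,1],[0.02,-0.0233,0,-5,1],[0.02,-0.0233,0,-5,1],[0.01,-0.025,0,-3,1]]}}

```text
t: 2.15
tcp_pos: [0.4546, 0.2855, 0.2991]
tcp_rot: [179.9, -0.0, 93.3]
force: [0.1, -0.5, -0.9]
width: 1.003
gripper_force: 0.0
```

{"name": "arm_command", "arguments": {"deltas": [[0.0023,-0.029,0,-2,1],[0.0023,-0.029,0,-2,1],[0.0023,-0.029,0,-2,1],[0.0023,-0.029,0,-2,1],[0.0023,-0.029,0,-2,1],[0.0023,-0.029,0,-2,1],[0.0023,-0.029,0,-2,1],[0.0023,-0.029,0,-2,1],[0.0023,-0.029,0,-2,1],[0.0023,-0.029,0,-2,1],[0.0023,-0.029,0,-2,1],[0.0023,-0.029,0,-2,1],[0.0023,-0.029,0,-2,1],[0.0023,-0.029,0,-2,1],[0.0023,-0.029,0,-2,1],[0.0023,-0.02,0,-2,1],[0,0,0,0,1]]}}

```text
t: 3.57
tcp_pos: [0.489, -0.173, 0.2992]
tcp_rot: [179.9, 0.1, 61.2]
force: [0.1, -0.1, 0.6]
width: 1.0
gripper_force: 0.0
```

```bash
cat >> h.py <<'E'
from scipy.spatial.transform import Rotation
def wrist():
    s=r.get_state(); p=r.grab_frame("wrist")
    T=np.eye(4);T[:3,:3]=Rotation.from_euler("xyz",s["tcp_rot"],degrees=True).as_matrix();T[:3,3]=s["tcp_pos"]
    C=np.linalg.inv(T@np.array(p["tool_from_camera"])); p["R"]=C[:3,:3];p["t"]=C[:3,3]; return s,p
E
python3 - <<'E'
from h import *
np.set_printoptions(precision=4,suppress=True)
s,p=wrist(); print(s["t"],s["tcp_pos"],s["tcp_rot"],s["joint_positions"],s["force"])
save(p,"w1.png")
for k,z in dict(cup_grip=.157,cup=.13,cup_seat=.13,bottle=0,mouth=.1655).items():
    for d in r.spot_point(p,k)[:1]: print(k,np.round(d["at"]),d["confidence"],atz(p,d["at"],z))
m=r.trace(p,"cup")[0]["mask"]; 
c,_=cv2.findContours(m.astype(np.uint8),0,1); print(cv2.minEnclosingCircle(max(c,key=len)))
E
```

```text
3.5667 [ 0.489  -0.173   0.2992] [179.8779   0.1083  61.1602] [-20.0778  16.7707  42.5033 105.8737 -12.606   62.0739  -1.6938] [ 0.1448 -0.0824  0.6257]
cup_grip [283. 188.] 0.61 [ 0.4931 -0.1681  0.157 ]
cup [280. 183.] 0.78 [ 0.4912 -0.1678  0.13  ]
bottle [280. 164.] 0.91 [ 0.4899 -0.1683  0.    ]
((279.720947265625, 189.4394989013672), 39.79133605957031)
```

View pics/w1.png

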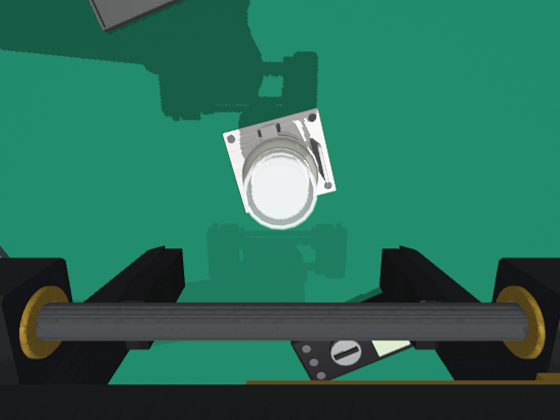

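The wrist picture shows the cup's top disc at about (280,190), centred between the fingers. That puts the axis at about (0.4905, -0.168). I'm going down to grip just above the cup's mid-height.

{"name": "arm_command", "arguments": {"deltas": [[0.0015,0.005,-0.015,0,1],[0,0,-0.02,0,1],[0,0,-0.02,0,1],[0,0,-0.02,0,1],[0,0,-0.02,0,1],[0,0,-0.02,0,1],[0,0,-0.02,0,1],[0,0,-0.015,0,1],[0,0,-0.007,0,1],[0,0,0,0,1],[0,0,0,0,0.7],[0,0,0,0,0.62],[0,0,0,0,0.55],[0,0,0,0,0.4],[0,0,0,0,0.4],[0,0,0,0,0.4],[0,0,0,0,0.4]]}}

```text
t: 5.33
tcp_pos: [0.4915, -0.1634, 0.1423]
tcp_rot: [179.9, -0.0, 61.6]
force: [-0.4, -0.4, 5.3]
width: 0.65
gripper_force: 30.0
```

{"name": "arm_command", "arguments": {"deltas": [[0,0,0.002,0,0.4],[0,0,0.002,0,0.4],[0,0,0.002,0,0.4],[0,0,0.002,0,0.4],[0,0,0.002,0,0.4],[0,0,0,0,0.4]]}}

```text
t: 5.83
tcp_pos: [0.4905, -0.1631, 0.1519]
tcp_rot: [-179.9, -0.0, 61.6]
force: [-0.1, 0.4, -0.5]
width: 0.65
gripper_force: 30.0
```

{"name": "arm_command", "arguments": {"deltas": [[0,0,0.006,0,0.4],[0,0,0.012,0,0.4],[0,0,0.016,0,0.4],[0,0,0.02,0,0.4],[0,0,0.02,0,0.4],[0,0,0.016,0,0.4],[0,0,0.01,0,0.4],[0,0,0,0,0.4],[0,0,0,0,0.4],[0,0,0,0,0.4]]}}

```text
t: 6.67
tcp_pos: [0.4904, -0.1629, 0.2511]
tcp_rot: [-179.9, 0.0, 61.6]
force: [-0.4, 0.1, 0.9]
width: 0.398
gripper_force: 0.0
```

```bash
python3 - <<'E'
from h import *
np.set_printoptions(precision=4,suppress=True)
s,w=wrist(); print(s["t"],s["tcp_pos"],s["width"],s["force"])
P=dict(wrist=w,side=r.grab_frame("side"),top=r.grab_frame("top"))
for k,z in dict(cap_grip=.165,mouth=.1655,cup=.24,cup_grip=.265,bottle=0,tray=0).items():
  for n,p in P.items():
    for d in r.spot_point(p,k)[:1]: print(k,n,np.round(d["at"]),round(d["confidence"],2),atz(p,d["at"],z))
  
# tray mask outline from top
m=r.trace(P["top"],"tray")[0]["mask"].astype(np.uint8)
c,_=cv2.findContours(m,0,1); b=cv2.minAreaRect(max(c,key=len)); print(b,atz(P["top"],b[0],.008),[atz(P["top"],q,.01)[:2] for q in cv2.boxPoints(b)])
a=np.hstack([w["frame"][:,:],P["side"]["frame"][150:350,150:350].repeat(2,0).repeat(2,1)[:400].copy() if 0 else cv2.copyMakeBorder(cv2.resize(P["side"]["frame"][150:310,200:296],(240,400)),0,20,0,0,0)])
cv2.imwrite("pics/c1.png",a[:,:,::-1])
E
```

```text
6.6667 [ 0.4904 -0.1629  0.2511] 0.39839987935087623 [-0.4091  0.0955  0.8737]
mouth side [253. 246.] 0.91 [ 0.4891 -0.1618  0.1655]
cup side [256. 253.] 0.88 [ 0.4807 -0.2546  0.24  ]
cup top [337. 260.] 0.4 [ 0.4784 -0.1554  0.24  ]
cup_grip wrist [282. 214.] 0.6 [ 0.5043 -0.1384  0.265 ]
cup_grip side [251. 244.] 0.86 [ 0.471  -0.2548  0.265 ]
cup_grip top [334. 257.] 0.42 [ 0.4838 -0.1446  0.265 ]
bottle wrist [281. 174.] 0.57 [ 0.4897 -0.1626  0.    ]
bottle side [255. 292.] 0.94 [ 0.4903 -0.1603  0.    ]
bottle top [327. 260.] 0.63 [ 0.4818 -0.1615  0.    ]
tray side [239. 219.] 0.88 [0.4986 0.1304 0.    ]
tray top [222. 255.] 0.79 [0.4967 0.1307 0.    ]
((222.19996643066406, 255.09999084472656), (62.08397674560547, 73.1148452758789), 8.130102157592773) [0.4954 0.1297 0.008 ] [array([0.4091, 0.227 ]), array([0.6088, 0.202 ]), array([0.5832, 0.0301]), array([0.3844, 0.0585])]
```

View pics/c1.png

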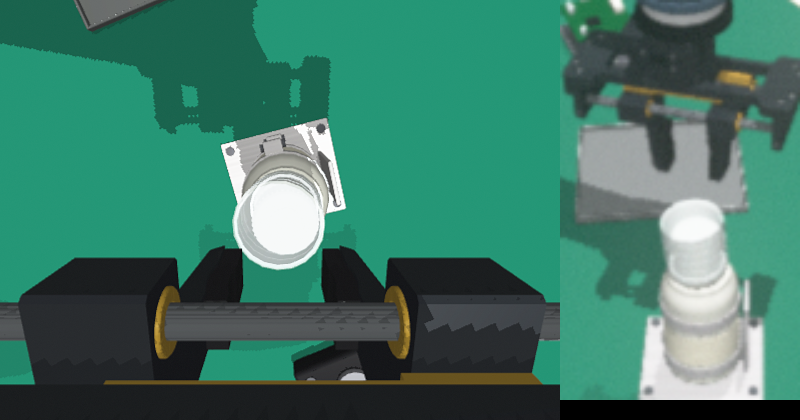

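The gripper closed empty: the cup came out of the grip and is still over the bottle, its top centred at about (280,215) in the wrist view. I'll measure how high it sits now compared with the start.

```bash
python3 - <<'E'
from h import *
np.set_printoptions(precision=4,suppress=True)
p=r.grab_frame("side"); old=dict(p); old["frame"]=cv2.imread("pics/side0.png")[:,:,::-1]
a=old["frame"][215:285,220:290].astype(int);b=p["frame"][215:285,220:290].astype(int)
M=r.trace(p,"cup")[0]["mask"]; ys,xs=np.nonzero(M); print("cup mask rows",ys.min(),ys.max(),xs.min(),xs.max())
# predicted rows for cup top/rim if seated
K,R,t=p["K"],np.array(p["R"]),np.array(p["t"])
for z in (.13,.14,.184,.194,.21):
    q=np.array([[.4905+.0285*np.cos(f),-.165+.0285*np.sin(f),z] for f in np.linspace(0,6.28,60)])
    c=(K@(R@q.T+t[:,None])); c=c[:2]/c[2]; print(z,c.min(1),c.max(1))
w,pw=wrist()
m=r.trace(pw,"cup")[0]["mask"].astype(np.uint8); c,_=cv2.findContours(m,0,1); print(cv2.boundingRect(max(c,key=len)))
K,R,t=pw["K"],np.array(pw["R"]),np.array(pw["t"])
for z in (.184,.19,.194,.2):
    q=np.array([[.4905+.0285*np.cos(f),-.165+.0285*np.sin(f),z] for f in np.linspace(0,6.28,60)])
    c=(K@(R@q.T+t[:,None])); c=c[:2]/c[2]; print(z,c.min(1),c.max(1))
cv2.imwrite("pics/cmp.png",cv2.resize(np.hstack([a,b]).astype(np.uint8),(800,400),interpolation=2)[:,:,::-1])
E
```

```text
cup mask rows 230 263 241 266
0.13 [241.7467 249.3586] [266.3219 267.3128]
0.14 [241.5127 246.3613] [266.251  264.2959]
0.184 [240.4451 232.6987] [265.9278 250.5207]
0.194 [240.1934 229.4811] [265.8516 247.271 ]
0.21 [239.7835 224.2422] [265.7275 241.9754]
(231, 170, 92, 99)
0.184 [237.4932 180.3313] [326.7874 265.6444]
0.19 [236.3276 182.1396] [327.9788 269.5123]
0.194 [235.5158 183.4009] [328.8087 272.2024]
0.2 [234.242  185.3831] [330.1109 276.4169]
```

View pics/cmp.png

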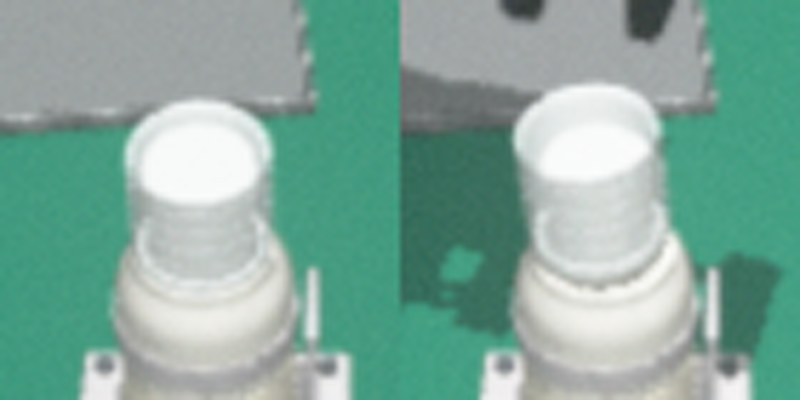

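The snap has given. The cup has ridden up about 8 mm and sits loose and slightly tilted, leaning left in the right-hand crop. I'll re-grip lower, let the grip settle, then lift in smaller steps and check as I go.

{"name": "arm_command", "arguments": {"deltas": [[0,0,0,0,1],[0,0,0,0,1],[0,0,0,0,1],[0,0,0,0,1],[0,0,0,0,1],[0,-0.001,-0.02,0,1],[0,0,-0.02,0,1],[0,0,-0.02,0,1],[0,0,-0.02,0,1],[0,0,-0.016,0,1],[0,0,-0.01,0,1],[0,0,-0.005,0,1],[0,0,0,0,1],[0,0,0,0,1],[0,0,0,0,0.8],[0,0,0,0,0.73],[0,0,0,0,0.68],[0,0,0,0,0.64],[0,0,0,0,0.6]]}}

```text
t: 9.55
tcp_pos: [0.4912, -0.1643, 0.141]
tcp_rot: [180.0, -0.0, 61.6]
force: [1.0, -1.1, 0.9]
width: 0.649
gripper_force: 30.4
```

{"name": "arm_command", "arguments": {"deltas": [[0,0,0,0,0],[0,0,0,0,0],[0,0,0,0,0],[0,0,0,0,0]]}}

```text
t: 9.88
tcp_pos: [0.4912, -0.1644, 0.1409]
tcp_rot: [180.0, -0.0, 61.6]
force: [1.1, 0.3, 2.0]
width: 0.655
gripper_force: 30.3
```

```bash
python3 - <<'E'
from h import *
np.set_printoptions(precision=4,suppress=True)
s,w=wrist(); print(s["tcp_pos"],s["width"],s["force"],s["ft_torque"],s["joint_positions"])
p=r.grab_frame("side")
c=np.hstack([w["frame"],cv2.copyMakeBorder(cv2.resize(p["frame"][190:290,215:275],(240,400)),0,20,0,0,0)])
cv2.imwrite("pics/c2.png",c[:,:,::-1])
E
```

```text
[ 0.4912 -0.1644  0.1409] 0.6547018804337968 [1.0671 0.3014 1.9616] [-0.0766 -0.0204 -0.0353] [-13.5171  29.6697  34.9646 114.1199 -24.347   43.4709   7.5393]
```

View pics/c2.png

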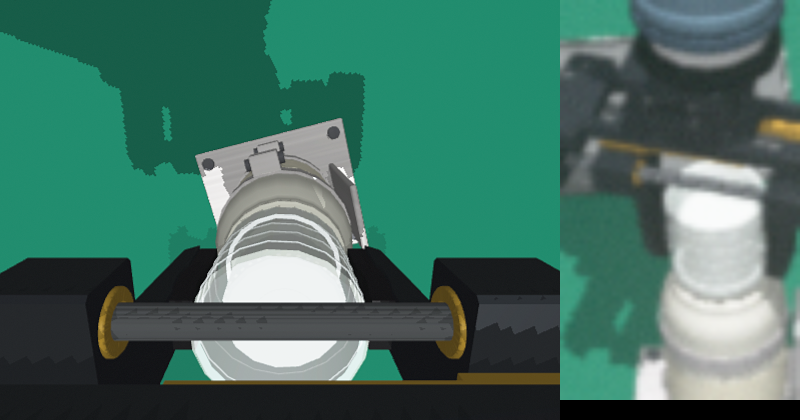

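The wrist view shows the cup between the pads, its flat top at columns 195-365 and rows about 225-380. I'll lift slowly and check.

{"name": "arm_command", "arguments": {"deltas": [[0,0,0.001,0,0],[0,0,0.001,0,0],[0,0,0.001,0,0],[0,0,0.001,0,0],[0,0,0.001,0,0]]}}

```text
t: 10.4
tcp_pos: [0.4907, -0.1642, 0.1457]
tcp_rot: [-180.0, 0.0, 61.6]
force: [-0.4, -0.9, -1.2]
width: 0.651
gripper_force: 30.3
```

{"name": "arm_command", "arguments": {"deltas": [[0,0,0.002,0,0],[0,0,0.002,0,0],[0,0,0.002,0,0],[0,0,0.002,0,0],[0,0,0.002,0,0]]}}

```text
t: 10.82
tcp_pos: [0.491, -0.1643, 0.156]
tcp_rot: [180.0, -0.0, 61.6]
force: [0.7, 0.0, -0.4]
width: 0.653
gripper_force: 30.3
```

```bash
python3 - <<'E'
from h import *
np.set_printoptions(precision=4,suppress=True)
s,w=wrist(); print(s["tcp_pos"],s["width"],s["force"],s["ft_torque"])
K,R,t=w["K"],np.array(w["R"]),np.array(w["t"])
for h in (.03,.045,.05):
  c=K@(R@(np.array(s["tcp_pos"])+[0,0,h])+t); print(h,c[:2]/c[2])
old=cv2.imread("pics/c2.png")[:,:560,::-1]
g=[cv2.cvtColor(np.ascontiguousarray(x[225:300,200:360]),cv2.COLOR_RGB2GRAY).astype(np.float32) for x in (old,w["frame"])]
print("apparent shift of cup in view",cv2.phaseCorrelate(*g))
cv2.imwrite("pics/c3.png",np.hstack([old[150:,160:400],w["frame"][150:,160:400]])[:,:,::-1])
E
```

```text
[ 0.491  -0.1643  0.156 ] 0.6531444645158226 [ 0.7397  0.0119 -0.4308] [-0.0653  0.1539  0.0024]
0.03 [281.1563 299.5523]
0.045 [281.0919 322.6731]
0.05 [281.0668 331.7166]
apparent shift of cup in view ((0.02720557374586008, 0.5184704162888067), 0.8235694141387939)
```

View pics/c3.png

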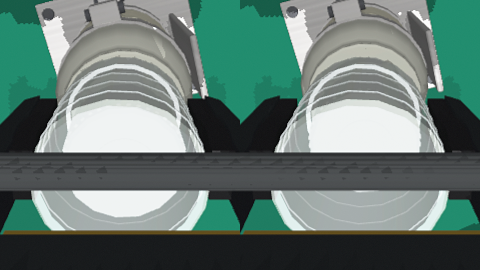

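The cup rises with the gripper now: its picture is unchanged while the cap inside drops away (right crop). I'm continuing up.

{"name": "arm_command", "arguments": {"deltas": [[0,0,0.003,0,0],[0,0,0.004,0,0],[0,0,0.005,0,0],[0,0,0.006,0,0],[0,0,0.007,0,0],[0,0,0.008,0,0],[0,0,0.008,0,0],[0,0,0.008,0,0],[0,0,0.008,0,0],[0,0,0.008,0,0],[0,0,0.008,0,0],[0,0,0.006,0,0],[0,0,0.003,0,0],[0,0,0,0,0]]}}

```text
t: 12.03
tcp_pos: [0.4913, -0.1643, 0.2384]
tcp_rot: [179.9, -0.0, 61.6]
force: [0.8, -0.0, -0.6]
width: 0.654
gripper_force: 30.3
```

```bash
python3 - <<'E'
from h import *
np.set_printoptions(precision=4,suppress=True)
s,w=wrist(); print(s["t"],s["tcp_pos"],s["width"],s["force"],s["gripper_force"])
p=r.grab_frame("side"); tp=r.grab_frame("top")
print(tri([(q,r.spot_point(q,"cup")[0]["at"]) for q in (p,tp)]))
for k,z in dict(cap_grip=.165,bottle=0).items():
  for n,q in (("w",w),("s",p),("t",tp)):
    for d in r.spot_point(q,k)[:1]: print(k,n,d["confidence"],atz(q,d["at"],z))
c=np.hstack([w["frame"],cv2.copyMakeBorder(cv2.resize(p["frame"][190:290,215:275],(240,400)),0,20,0,0,0)])
cv2.imwrite("pics/c4.png",c[:,:,::-1])
E
```

```text
12.0333 [ 0.4913 -0.1643  0.2384] 0.653838280147319 [ 0.8224 -0.0087 -0.5885] 30.293030710108724
[ 0.4894 -0.1661  0.2321]
cap_grip s 0.8 [ 0.4938 -0.1638  0.165 ]
bottle w 0.93 [ 0.4912 -0.1641  0.    ]
bottle s 0.63 [ 0.4907 -0.1581  0.    ]
bottle t 0.87 [ 0.4751 -0.1638  0.    ]
```

View pics/c4.png

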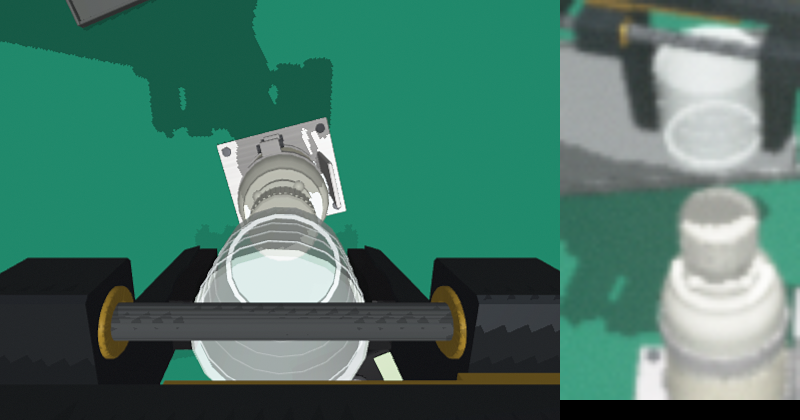

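The cup is off and level in the gripper, and the cap is uncovered at side crop (720,230). The cup's rim is about 5 mm below the TCP. I'm carrying it to the tray and lowering it part way.

{"name": "arm_command", "arguments": {"deltas": [[0,0.007,0,0,0],[0,0.014,0,0,0],[0,0.021,0,0,0],[0,0.025,0,0,0],[0,0.025,0,0,0],[0,0.025,0,0,0],[0,0.025,0,0,0],[0,0.025,0,0,0],[0,0.025,0,0,0],[0,0.025,0,0,0],[0,0.025,0,0,0],[0,0.021,0,0,0],[0,0.017,0,0,0],[0,0.012,0,0,0],[0,0.007,0,0,0],[0,0,0,0,0],[0,0,0,0,0]]}}

```text
t: 14.0
tcp_pos: [0.4909, 0.1341, 0.2377]
tcp_rot: [180.0, 0.0, 61.6]
force: [-0.9, 0.1, -0.4]
width: 0.649
gripper_force: 30.3
```

{"name": "arm_command", "arguments": {"deltas": [[0,0,-0.007,0,0],[0,0,-0.014,0,0],[0,0,-0.02,0,0],[0,0,-0.02,0,0],[0,0,-0.02,0,0],[0,0,-0.02,0,0],[0,0,-0.02,0,0],[0,0,-0.02,0,0],[0,0,-0.02,0,0],[0,0,-0.02,0,0],[0,0,-0.014,0,0],[0,0,-0.01,0,0],[0,0,-0.006,0,0],[0,0,0,0,0],[0,0,0,0,0]]}}

```text
t: 15.25
tcp_pos: [0.4912, 0.1343, 0.0269]
tcp_rot: [180.0, 0.0, 61.6]
force: [-0.6, 0.5, -0.2]
width: 0.651
gripper_force: 30.3
```

```bash
python3 - <<'E'
from h import *
np.set_printoptions(precision=4,suppress=True)
s,w=wrist(); print(s["t"],s["tcp_pos"],s["width"],s["force"],s["joint_positions"])
p=r.grab_frame("side"); tp=r.grab_frame("top")
for n,q in (("w",w),("s",p),("t",tp)):
    for k,z in (("tray",0),("cup",.02)):
      for d in r.spot_point(q,k)[:1]: print(k,n,d["confidence"],atz(q,d["at"],z))
E
```

```text
15.25 [0.4912 0.1343 0.0269] 0.6514708668288182 [-0.5738  0.5037 -0.2427] [-37.8816  39.2816  22.4828 116.8634 -29.5845  29.3337 -22.2318]
cup w 0.81 [0.4905 0.13   0.02  ]
tray s 0.69 [0.4935 0.1336 0.    ]
cup s 0.84 [0.4856 0.1503 0.02  ]
```

Position is good. I'm lowering gently until contact shows.

{"name": "arm_command", "arguments": {"deltas": [[0,0,-0.003,0,0],[0,0,-0.003,0,0],[0,0,-0.003,0,0],[0,0,-0.002,0,0],[0,0,-0.002,0,0],[0,0,-0.001,0,0],[0,0,0,0,0]]}}

```text
t: 16.28
tcp_pos: [0.4907, 0.1347, 0.0124]
tcp_rot: [-180.0, 0.0, 61.6]
force: [-0.9, -0.2, 0.1]
width: 0.651
gripper_force: 30.3
```

{"name": "arm_command", "arguments": {"deltas": [[0,0,-0.001,0,0],[0,0,-0.001,0,0],[0,0,0,0,0]]}}

```text
t: 16.53
tcp_pos: [0.4909, 0.1348, 0.0106]
tcp_rot: [-180.0, 0.0, 61.6]
force: [0.3, -0.2, -0.7]
width: 0.649
gripper_force: 30.3
```

{"name": "arm_command", "arguments": {"deltas": [[0,0,-0.001,0,0],[0,0,-0.001,0,0],[0,0,0,0,0]]}}

```text
t: 16.78
tcp_pos: [0.4908, 0.1348, 0.0086]
tcp_rot: [-180.0, 0.0, 61.6]
force: [0.1, 0.2, -0.5]
width: 0.65
gripper_force: 30.3
```

{"name": "arm_command", "arguments": {"deltas": [[0,0,-0.001,0,0],[0,0,0,0,0]]}}

```text
t: 16.95
tcp_pos: [0.4909, 0.1348, 0.0076]
tcp_rot: [-180.0, 0.0, 61.6]
force: [0.8, 0.1, -0.7]
width: 0.651
gripper_force: 30.3
```

{"name": "arm_command", "arguments": {"deltas": [[0,0,-0.001,0,0],[0,0,0,0,0]]}}

```text
t: 17.12
tcp_pos: [0.4911, 0.1346, 0.0069]
tcp_rot: [180.0, -0.0, 61.6]
force: [-0.7, -0.4, 3.7]
width: 0.646
gripper_force: 30.4
```

Contact: +3.7 N. I'm opening, rising straight up and checking.

{"name": "arm_command", "arguments": {"deltas": [[0,0,0,0,0.67],[0,0,0,0,0.72],[0,0,0,0,0.8],[0,0,0,0,1],[0,0,0,0,1],[0,0,0,0,1],[0,0,0.006,0,1],[0,0,0.012,0,1],[0,0,0.018,0,1],[0,0,0.02,0,1],[0,0,0.02,0,1],[0,0,0.025,0,1],[0,0,0.03,0,1],[0,0,0.03,0,1],[0,0,0.03,0,1],[0,0,0.03,0,1],[0,0,0.015,0,1],[0,0,0,0,1],[0,0,0,0,1]]}}

```text
t: 18.7
tcp_pos: [0.4911, 0.1349, 0.2439]
tcp_rot: [180.0, -0.1, 61.6]
force: [-1.1, -0.4, -0.6]
width: 1.004
gripper_force: 0.0
```

```bash
python3 - <<'E'
from h import *
np.set_printoptions(precision=4,suppress=True)
s,w=wrist(); print(s["t"],s["tcp_pos"],s["width"])
p=r.grab_frame("side")
print(r.spot_point(w,"cup")[:1],atz(w,r.spot_point(w,"cup")[0]["at"],.003),atz(p,r.spot_point(p,"cup")[0]["at"],.003))
print([ (d["confidence"],atz(p,d["at"],.165)) for d in r.spot_point(p,"cap_grip")[:1]])
c=np.hstack([w["frame"],cv2.copyMakeBorder(cv2.resize(p["frame"][180:280,200:260],(240,400)),0,20,0,0,0)])
cv2.imwrite("pics/c5.png",c[:,:,::-1])
E
```

```text
18.7 [0.4911 0.1349 0.2439] 1.0036304817868646
[{'at': [279.8, 177.6], 'confidence': 0.76}] [0.4889 0.1345 0.003 ] [0.4823 0.13   0.003 ]
[(0.9, array([ 0.4947, -0.1591,  0.165 ]))]
```

View pics/c5.png

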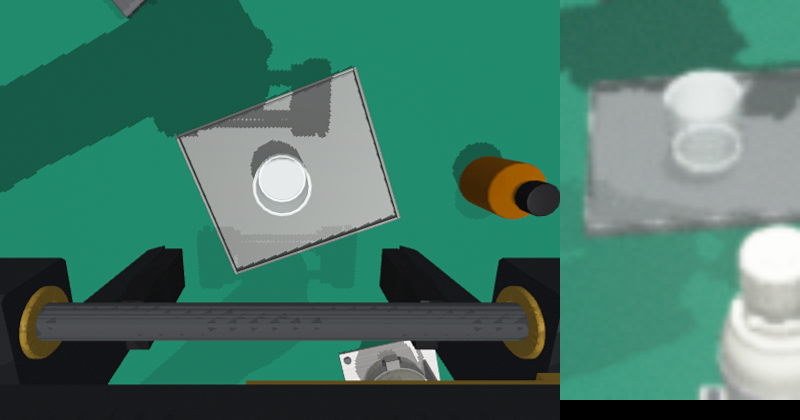

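The cup stands upright inside the tray, its top at wrist (281,180). I'm returning above the cap.

{"name": "arm_command", "arguments": {"deltas": [[0,-0.007,0,0,1],[0,-0.014,0,0,1],[0,-0.021,0,0,1],[0,-0.025,0,0,1],[0,-0.025,0,0,1],[0,-0.025,0,0,1],[0,-0.025,0,0,1],[0,-0.025,0,0,1],[0,-0.025,0,0,1],[0,-0.025,0,0,1],[0,-0.025,0,0,1],[0,-0.021,0,0,1],[0,-0.017,0,0,1],[0,-0.012,0,0,1],[0,-0.007,0,0,1],[0,0,0,0,1],[0,0,0,0,1]]}}

```text
t: 20.42
tcp_pos: [0.4907, -0.1641, 0.2425]
tcp_rot: [-180.0, 0.0, 61.6]
force: [0.5, 0.1, 0.1]
width: 1.001
gripper_force: 0.0
```

```bash
python3 - <<'E'
from h import *
np.set_printoptions(precision=4,suppress=True)
s,w=wrist(); print(s["t"],s["tcp_pos"],s["tcp_rot"],s["joint_positions"],s["force"])
p=r.grab_frame("side"); t=r.grab_frame("top")
for n,q in (("w",w),("s",p),("t",t)):
  for k,z in (("cap_grip",.165),("cap",.152),("mouth",.1655),("cup_seat",.13)):
    for d in r.spot_point(q,k)[:1]: print(k,n,d["at"],d["confidence"],atz(q,d["at"],z))
m=r.trace(w,"cap")
if m:
  m=m[0]["mask"].astype(np.uint8); c,_=cv2.findContours(m,0,1); c=max(c,key=len); print(cv2.boundingRect(c),cv2.minEnclosingCircle(c))
K,R,tt=w["K"],np.array(w["R"]),np.array(w["t"])
for x,y in((.491,-.164),):
  q=np.array([[x+.022*np.cos(f),y+.022*np.sin(f),z] for f in np.linspace(0,6.28,60) for z in(.152,.178)])
  c=(K@(R@q.T+tt[:,None])); c=c[:2]/c[2]; print("pred box",c.min(1),c.max(1)-c.min(1))
E
```

```text
20.4167 [ 0.4907 -0.1641  0.2425] [-179.9664    0.0039   61.5752] [-19.5439  21.1461  41.6651 109.6692 -16.9304  55.444    1.5269] [0.5062 0.0597 0.0538]
cap_grip w [286.0, 219.3] 0.66 [ 0.4927 -0.1667  0.165 ]
cap w [282.8, 218.4] 0.95 [ 0.4894 -0.1685  0.152 ]
cap_grip s [253.7, 245.1] 0.91 [ 0.4924 -0.1578  0.165 ]
cap s [254.9, 250.1] 0.84 [ 0.494  -0.1614  0.152 ]
mouth s [253.9, 245.2] 0.88 [ 0.4927 -0.1587  0.1655]
cup_seat s [255.6, 256.2] 0.8 [ 0.4953 -0.1599  0.13  ]
cap_grip t [336.6, 255.0] 0.46 [ 0.4904 -0.1648  0.165 ]
cap t [336.2, 252.6] 0.44 [ 0.4965 -0.1659  0.152 ]
mouth t [337.5, 249.7] 0.76 [ 0.5031 -0.1672  0.1655]
cup_seat t [335.5, 256.1] 0.63 [ 0.4885 -0.1671  0.13  ]
(249, 185, 69, 73) ((283.28125, 220.953125), 36.49778747558594)
pred box [246.7268 180.7894] [70.046  74.7369]
```

{"name": "arm_command", "arguments": {"deltas": [[0.0005,-0.0015,-0.01,0,1],[0,0,-0.015,0,1],[0,0,-0.02,0,1],[0,0,-0.02,0,1],[0,0,-0.015,0,1],[0,0,-0.01,0,1],[0,0,-0.004,0,1],[0,0,0,0,1],[0,0,0,0,0.75],[0,0,0,0,0.65],[0,0,0,0,0.58],[0,0,0,0,0.53],[0,0,0,0,0.5],[0,0,0,0,0.45],[0,0,0,0,0],[0,0,0,0,0],[0,0,0,0,0]]}}

```text
t: 22.63
tcp_pos: [0.4914, -0.1657, 0.1488]
tcp_rot: [-180.0, -0.0, 61.6]
force: [0.9, 1.1, 1.8]
width: 0.496
gripper_force: 30.0
```

Gripped: 0.496 × 88 mm is 43.7 mm, which matches the cap. Now I'm pressing slowly.

{"name": "arm_command", "arguments": {"deltas": [[0,0,-0.001,0,0],[0,0,-0.001,0,0],[0,0,-0.001,0,0],[0,0,0,0,0]]}}

```text
t: 22.97
tcp_pos: [0.4914, -0.1657, 0.1461]
tcp_rot: [-180.0, -0.0, 61.6]
force: [-2.6, 0.9, 8.3]
width: 0.491
gripper_force: 30.0
```

{"name": "arm_command", "arguments": {"deltas": [[0,0,-0.001,0,0],[0,0,-0.001,0,0],[0,0,-0.0005,0,0],[0,0,0,0,0]]}}

```text
t: 23.3
tcp_pos: [0.4914, -0.1657, 0.1437]
tcp_rot: [-180.0, -0.0, 61.6]
force: [-4.3, 1.6, 10.4]
width: 0.5
gripper_force: 30.0
```

It is pressed about 5 mm with 10.4 N, as the spring should give. I'm twisting anticlockwise.

{"name": "arm_command", "arguments": {"deltas": [[-0.0004,0.0002,0,2,0],[0,0,0,4,0],[0,0,0,4,0],[0,0,0,4,0],[0,0,0,4,0],[0,0,0,2,0],[0,0,0,0,0]]}}

```text
t: 23.88
tcp_pos: [0.492, -0.166, 0.1443]
tcp_rot: [179.9, -0.0, 81.7]
force: [-1.0, -0.2, 9.3]
width: 0.49
gripper_force: 30.0
```

```bash
python3 - <<'E'
from h import *
s=r.get_state(); print(s["tcp_pos"],s["tcp_rot"],s["force"],s["ft_torque"],s["joint_positions"])
E
```

```text
[ 0.49200146 -0.16599301  0.14426464] [ 1.79868826e+02 -1.14002231e-02  8.17013711e+01] [-1.00310196 -0.16527416  9.32764002] [0.07341387 0.36924639 0.04688833] [-10.27932347  28.39255348  30.7756154  113.74012372 -20.88641688
  43.15489323  24.59603431]
```

{"name": "arm_command", "arguments": {"deltas": [[0,0,-0.0005,2,0],[0,0,0,4,0],[0,0,0,4,0],[0,0,0,4,0],[0,0,0,4,0],[0,0,0,4,0],[0,0,0,4,0],[0,0,0,4,0],[0,0,0,4,0],[0,0,0,4,0],[0,0,0,4,0],[0,0,0,4,0],[0,0,0,2,0],[0,0,0,0,0]]}}

```text
t: 25.05
tcp_pos: [0.4918, -0.1657, 0.1437]
tcp_rot: [179.9, 0.1, 129.7]
force: [-2.4, 1.5, 10.9]
width: 0.498
gripper_force: 30.0
```

```bash
python3 - <<'E'
from h import *
s=r.get_state(); print(s["tcp_pos"],s["tcp_rot"],s["force"],s["ft_torque"],s["joint_positions"])
E
```

```text
[ 0.49177439 -0.16572822  0.14370149] [1.79915217e+02 5.75501014e-02 1.29696984e+02] [-2.39975144  1.45985791 10.89131905] [ 0.23553461  0.41328847 -0.02973275] [ -0.82140518  26.47406868  18.33365034 113.25218589 -12.15410908
  41.99452709  64.47741856]
```

The turn totals 68° (1.19 rad). I'm lifting gently and watching the force.

{"name": "arm_command", "arguments": {"deltas": [[0,0,0.001,0,0],[0,0,0.002,0,0],[0,0,0.002,0,0],[0,0,0.002,0,0],[0,0,0.002,0,0],[0,0,0.002,0,0],[0,0,0,0,0]]}}

```text
t: 25.63
tcp_pos: [0.491, -0.1656, 0.1538]
tcp_rot: [180.0, 0.0, 129.6]
force: [0.2, 0.7, -0.1]
width: 0.491
gripper_force: 30.0
```

{"name": "arm_command", "arguments": {"deltas": [[0,0,0.002,0,0],[0,0,0.002,0,0],[0,0,0.003,0,0],[0,0,0.003,0,0],[0,0,0.003,0,0],[0,0,0,0,0]]}}

```text
t: 26.13
tcp_pos: [0.4914, -0.1657, 0.1674]
tcp_rot: [180.0, 0.1, 129.6]
force: [0.8, -0.5, -0.8]
width: 0.494
gripper_force: 30.0
```

{"name": "arm_command", "arguments": {"deltas": [[0,0,0.003,0,0],[0,0,0.005,0,0],[0,0,0.007,0,0],[0,0,0.008,0,0],[0,0,0.008,0,0],[0,0,0.008,0,0],[0,0,0.008,0,0],[0,0,0.008,0,0],[0,0,0.006,0,0],[0,0,0.003,0,0],[0,0,0,0,0],[0,0,0,0,0],[0,0,0,0,0]]}}

```text
t: 27.22
tcp_pos: [0.4908, -0.1654, 0.2303]
tcp_rot: [-180.0, -0.0, 129.6]
force: [-0.5, 0.2, -0.1]
width: 0.494
gripper_force: 30.0
```

```bash
python3 - <<'E'
from h import *
np.set_printoptions(precision=4,suppress=True)
s,w=wrist(); print(s["t"],s["tcp_pos"],s["width"],s["force"],s["tcp_rot"])
p=r.grab_frame("side");t=r.grab_frame("top")
u=[(q,r.spot_point(q,"cap")[0]["at"]) for q in(p,t) if r.spot_point(q,"cap")]
if len(u)==2: print("cap",tri(u))
for k,z in (("cup",.003),("multimeter",0),("board_stand",0),("flask",0),("mouth",.1655)):
  for n,q in(("s",p),("t",t)):
    for d in r.spot_point(q,k)[:1]: print(k,n,d["confidence"],atz(q,d["at"],z))
c=np.hstack([w["frame"],cv2.copyMakeBorder(cv2.resize(p["frame"][190:290,215:275],(240,400)),0,20,0,0,0)])
cv2.imwrite("pics/c6.png",c[:,:,::-1])
E
```

```text
27.2167 [ 0.4908 -0.1654  0.2303] 0.49399156948339945 [-0.5028  0.239  -0.1048] [-179.9732   -0.032   129.6074]
cup t 0.74 [0.4801 0.1399 0.003 ]
multimeter s 0.56 [ 0.4607 -0.4295  0.    ]
multimeter t 0.67 [ 0.456  -0.4268  0.    ]
board_stand s 0.65 [0.4639 0.4368 0.    ]
board_stand t 0.96 [0.4636 0.4141 0.    ]
flask s 0.8 [0.6868 0.0275 0.    ]
flask t 0.84 [0.6812 0.0202 0.    ]
mouth s 0.91 [ 0.4932 -0.1588  0.1655]
mouth t 0.95 [ 0.4988 -0.1599  0.1655]
```

View pics/c6.png

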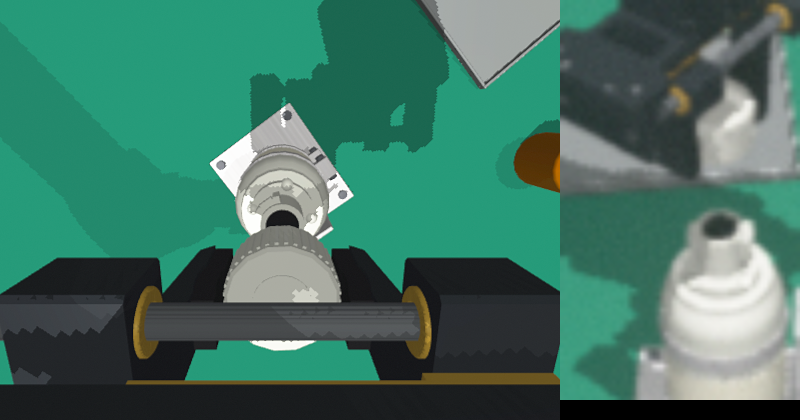

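The cap is in the gripper at wrist (282,285), level, and the open mouth shows dark below it at (282,218). The cap's lower edge is about 7 cm above the mouth. I'm handing in.

```bash
python3 -c "
from workcell import r
print(r.sign_off())"
```

```text
the job is handed in; nothing more can be done
None
```

I've handed the job in at about 27 s: the cup stands mouth down and free in the tray, and the gripper holds the unscrewed cap level, about 7 cm above the bottle's open mouth. On the first pull the cup slipped out of the grip after unsnapping and stayed on the bottle, so I gripped it again. The multimeter, board stand and amber bottle were not touched.

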